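Seat the plug-in card with its ejector levers

ROBOT

A 6-joint arm with a two-finger parallel gripper is mounted at the origin on the work surface. World frame = base frame: x ahead of the robot, y to its left, z up, the work surface at z = 0. Lengths are in m, angles in rad, forces in N, time in s.
With the tool pointing down it reaches from about 0.35 to 0.95 m from the base axis. Payload 17.4 kg.
Tool frame: the origin (TCP) lies at the very end of the fingers, on their centre line; the grasp point (between the pads) lies 19 mm behind it; z points along the fingers, y is the direction in which the jaws open and shut (so a half turn about z gives the same grasp; the last joint's range is limited). The gripper opens to 93 mm and grips with 3 to 60 N. Pads are 15 mm wide; open, the fingers measure 128 mm over their backs; the gripper's body (75 mm by 188 mm) begins 65 mm behind the grasp point.
Start: joints at [-1.224, 0.116, 1.442, -0, 1.584, -0.038], TCP at [0.253, -0.626, 0.219] pointing down, gripper open.
Joint ranges: [-2.83, 2.83], [-0.83, 2.19], [0.07, 2.5], [-1.14, 4.28], [0.01, 3], [-2.97, 2.97]. Speed limits (rad/s): [1.89, 1.89, 2.22, 3.14, 3.14, 3.14].

INTERFACE

Orientations are given as a unit quaternion [w, x, y, z].
In Python, from plant import observe, read_camera, camera_model, job_done gives the robot as it stands.
- The arm moves only by the shell command python3 -m pendant 'ROWS' [FORCE]. ROWS is JSON, one flat list of numbers, 5 for each row, row after row: the shift along the tool's x, y, z scaled (see below), then the turn about the tool's z scaled (see below), then the closure, from 0 (fully open) to 1 (shut). In form: [x, y, z, twist, hand, x, y, z, twist, hand, ...]. A call has 1 to 20 rows; each row is the pose to reach, as a shift and turn from the pose commanded when the call began, along the tool's axes at that moment; what a row does not reach only later rows make up. The controller multiplies each number of a shift by 40 cm and each number of a turn by 90 degrees. A row lasts 1/8 s, in which the tool goes at most 62.5 mm and 10.7 degrees, less where a joint would pass 70% of its speed; a pose out of reach is approached as far as the arm can. A call with a number of a shift or a turn outside -1 to 1 is refused whole. A call with a gripper value outside its range is refused whole. The fingers move at their own pace and stop on an object; FORCE is the grip in N (left out, the last holds). Time passes only in rows, so rows that repeat a pose let the fingers close. It gives the time, the measured TCP pose, the force and the opening at its end, in the units of the state.
- observe(): the state, without advancing time (a new reading comes with each control period).
- read_camera(name): name is "side" or "top" or "wrist"; returns (picture, depth): 480x640x3 uint8, red, green, blue; 480x640 float32, m along the optical axis (not along the pixel's ray), 0 where there is no reading.
- camera_model(name): a dict with "K" (3x3 intrinsics, pixels), "xyz" and "orientation" of the camera in the world; the wrist camera has in their place "mount" (4x4, takes a point from camera to tool coordinates, whose origin is the TCP and whose axes are the flange's). Camera axes: x right, y up, looking along -z (the intrinsics and any distortion apply to the point x, -y, -z); pixel columns grow to the right and rows downward; lengths in m; the calibration is good to about 2 mm. A picture is of the moment at which its call begins: read the wrist's pose just before it. camera_model takes no time and is no camera call.
- job_done(): hands the job in, once; it reports no verdict.
The state is a dict: "clock": time; "qpos": joint angles; "joint_velocities": joint speeds; "effort": joint torques, N m; "position": TCP position; "tcp_rot": TCP orientation; "wrist_force": force on the tool from outside, world axes, zero at the start; "torque": the same for the moment, N m; "gripper_width": finger opening in m.
Only numpy, scipy, OpenCV 4.12 (cv2) and the standard library are available. Lean on these libraries where they do the work, as an engineer would, in place of code of your own. Each camera call takes 0.05 s, during which the arm holds its last target. There are 200 camera calls.

TASK

Take the tall plug-in card with side ears (not the low blank panel) out of the storage stand and lower it gently into the slot of the controller unit until it stands on the sprung contacts. Then swing both ejector levers inward until each is fully home, so that they press the card fully down and lock it; never lean on the unit or its levers hard (stay under 40 N), and leave the blank and the other things alone.

Things in the scene. Friction and masses are not known exactly. Their poses are not given: they have to be found in the camera images.
- unit: Controller unit, fixed: black housing 150 x 300 x 40 mm (x, y, z), origin under its centre, on the table. On top along y, a metal slot frame: walls 136 mm long, 13 mm apart, 24 mm above the housing, flared lips to 33 mm (mouth 22 mm); end stops 143 mm apart, sloped lead-ins to 30 mm (2 mm wider each). The frame, with its levers, sits up to 5 mm off its middle place along y and stays there (80 N).
- slot (a point): Point of the housing, 42 mm above the table: where the centre of the seated card's underside lies if the floating frame is in its middle place; axes as the unit's, z up. Two brass contacts on springs under the card's ends carry it: it first stands on them 4 mm above the seated height; each pushes up with 6 N there and 14 N when seated.
- lever_left (a joint): Angle of the ejector lever at the frame's +y end (hinge along x, 90 mm from the frame's centre, 74 mm above the table), rad: 0 = upright, home against a rigid stop; grows as the tip swings outward and down, to 1.05; starts at 0.88 to 1.0. Dry hinge friction 0.25 N m; stays where left. Push its outer side near the tip and follow its arc (a flat push can bind).
- lever_right (a joint): The same at the frame's -y end. Each lever is a grey bar 14 mm wide (along x), 8 mm thick, with a round end (radius 4 mm, centre 61 mm from the hinge). A flat nose, its underside 6 mm above the hinge when upright, reaches 14 mm inward; swung in, it meets the ear of a card standing on the contacts at about 0.4 rad and then presses it down to the seated height at 0.
- card: Loose plug-in card, about 0.25 kg (varies), standing on edge in one of the stand's two bays: grey panel 10 mm thick (x) x 140 mm (y) x 70 mm high (z) with green board faces, origin at the centre of its underside. At each end an ear (8 mm high, its top 38 mm above the underside) makes it 164 mm long. On top sits a black grip. It is the same either way round.
- card_grip (a point): Centre of the card's grip: 83 mm above its underside; the grip is 12 mm thick (x), 50 mm long (y), from 70 to 96 mm above the underside.
- stand: Black storage stand fixed to the table, 200 x 160 mm, floor 12 mm high, origin at the centre of its underside. Two bays along its y axis, 50 mm either side of the centre along its x, each between side walls 24 mm high with 14 mm between them.
- blank: Low blank panel in the stand's other bay, a bystander: 10 x 140 x 46 mm with a grip 30 mm long and 14 mm high on top, no ears; origin at the centre of its underside.
- screwdriver: Screwdriver lying on the table, a bystander.
- plug: Spare orange terminal plug 45 x 34 x 27 mm on the table, a bystander; origin at the centre of its underside.
- spray: Closed can, 48 mm across and 100 mm high, standing on the table, a bystander; origin at the centre of its underside.
Not all that is in view belongs to the job. What is shaped like the card but blue or orange is not meant.

How it is judged:
By the outcome, as a careful person would: the job done as asked, in the order asked, and still so for the second after the job is handed in, with the robot touching nothing.
It also fails if it takes over 69 s, if anything falls off the work surface, if the arm or the gripper's body presses on something with over 40 N, if the wrist force passes 120 N, or if a joint passes its speed limit or range.

## Working session

There is one attempt and no reset: what is moved stays moved. The work goes in short steps, Python scripts to look and compute and a shell command to move; the robot and the scene stay as the last step left them, time stands still between calls to the robot, and variables do not carry over. Pictures are saved under pics/ and viewed, about 8 in all and at most 12, crops included, and the job is handed in when it is done.

```bash
mkdir -p pics; ls
cat > h.py <<'E'
import numpy as np, cv2, json
from scipy.spatial.transform import Rotation as R
from plant import observe, read_camera, camera_model, job_done
def rot(q): return R.from_quat([q[1],q[2],q[3],q[0]]).as_matrix()
def snap(name):
    s=observe(); im,d=read_camera(name); m=camera_model(name)
    if name=="wrist":
        T=np.eye(4); T[:3,:3]=rot(s["tcp_rot"]); T[:3,3]=s["position"]; T=T@np.array(m["mount"])
    else:
        T=np.eye(4); T[:3,:3]=rot(m["orientation"]); T[:3,3]=m["xyz"]
    np.savez(f"last_{name}.npz",im=im,d=d,T=T,K=np.array(m["K"]))
    return im,d,T,np.array(m["K"])
def load(name):
    z=np.load(f"last_{name}.npz"); return z["im"],z["d"],z["T"],z["K"]
def cloud(d,T,K):
    v,u=np.mgrid[0:480,0:640]
    p=np.stack([(u-K[0,2])/K[0,0]*d,-(v-K[1,2])/K[1,1]*d,-d],-1)
    return p@T[:3,:3].T+T[:3,3]
def save(im,n): cv2.imwrite(f"pics/{n}.png",im[...,::-1])
def state():
    s=observe(); print("t",round(s["clock"],2),"p",np.round(s["position"],4),"F",np.round(s["wrist_force"],1),"M",np.round(s["torque"],2),"w",round(s["gripper_width"],4)); return s
E
python3 - <<'E'
from h import *
s=state(); print(s["tcp_rot"]); print(rot(s["tcp_rot"]).round(3))
a=snap("top"); save(a[0],"top0"); b=snap("side"); save(b[0],"side0")
print(camera_model("top"),camera_model("side"),camera_model("wrist"))
E
```

```text
pics
t 0.0 p [ 0.2533 -0.6254  0.2179] F [ 0.5 -0.1 -0.9] M [-0.05 -0.01 -0.01] w 0.0929
[-5.84201770e-04  9.81545727e-01  1.91226654e-01 -1.11333330e-04]
[[ 0.927  0.375 -0.   ]
 [ 0.375 -0.927  0.001]
 [ 0.    -0.001 -1.   ]]
{'K': array([[471.62253418,   0.        , 323.55068482],
       [  0.        , 471.62253418, 233.43750061],
       [  0.        ,   0.        ,   1.        ]]), 'xyz': array([0.49579252, 0.12240298, 1.21674315]), 'orientation': array([-0.70458268, -0.03553344,  0.03354845,  0.70793723])} {'K': array([[599.71850136,   0.        , 319.73355374],
       [  0.        , 599.71850136, 244.82881965],
       [  0.        ,   0.        ,   1.        ]]), 'xyz': array([0.43199252, 1.03932284, 0.88083682]), 'orientation': array([-0.0679949 , -0.04054896,  0.4185491 ,  0.90473705])} {'K': array([[370.05746029,   0.        , 315.07177459],
       [  0.        , 370.05746029, 237.50029885],
       [  0.        ,   0.        ,   1.        ]]), 'mount': array([[-5.54336548e-04,  9.66999558e-01,  2.54777446e-01,
         6.97899555e-02],
       [ 9.99999825e-01,  4.83113934e-04,  3.42124043e-04,
        -1.06168380e-03],
       [ 2.07747264e-04,  2.54777591e-01, -9.66999657e-01,
        -1.66713819e-01],
       [ 0.00000000e+00,  0.00000000e+00,  0.00000000e+00,
         1.00000000e+00]])}
```

View pics/top0.png

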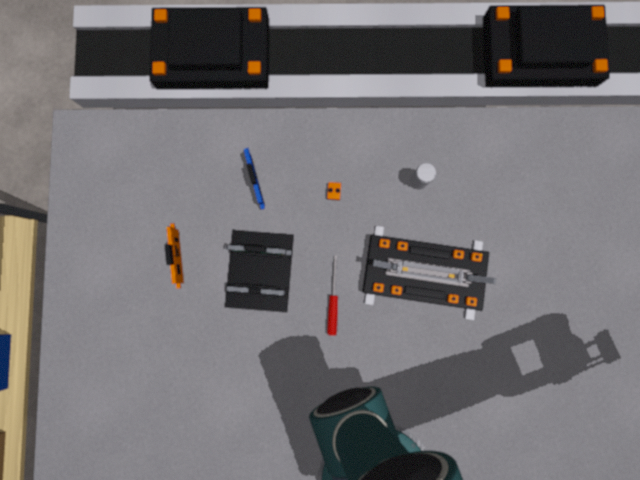

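View pics/side0.png

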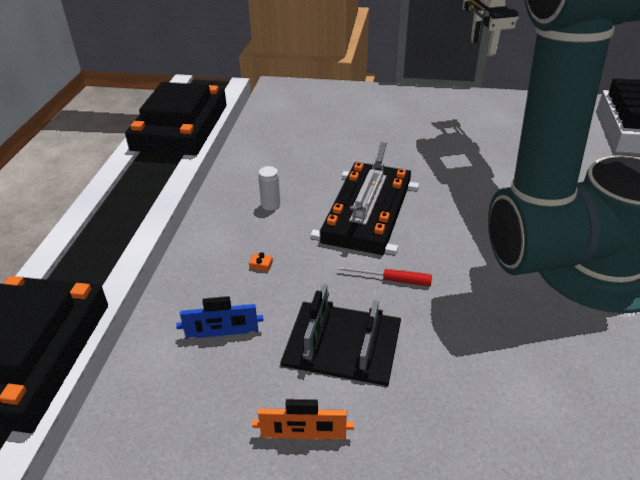

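The top view shows the stand at about (260,270), the unit at (427,268) with both levers splayed, and the screwdriver between them. In the side view the tall green-faced card is in the stand bay farther from the robot, at (315,325). The low blank is in the nearer bay.

Run:
```python
from h import *
im,d,T,K=load("top"); P=cloud(d,T,K)
for uv in [(260,270),(262,250),(258,290),(427,268),(233,232),(293,236),(226,308),(289,311),(334,190),(426,172)]:
    print(uv,P[uv[1],uv[0]].round(3))
def reg(x0,y0,x1,y1,zlo,zhi,n):
    s=P[y0:y1,x0:x1].reshape(-1,3); s=s[(s[:,2]>zlo)&(s[:,2]<zhi)]
    (c,wh,a)=cv2.minAreaRect((s[:,:2]*1000).astype(np.float32)); print(n,len(s),np.round(c,1),np.round(wh,1),round(a,2), s[:,2].max().round(3))
reg(210,220,305,325,.006,.13,"stand")
reg(210,220,305,270,.06,.2,"card>60")
reg(210,220,305,270,.09,.2,"cardgrip")
reg(210,270,305,325,.045,.2,"blank")
reg(350,220,505,325,.02,.045,"unit")
reg(350,220,505,325,.055,.2,"frame")
```

```text
(260, 270) [0.521 0.288 0.013]
(262, 250) [0.566 0.271 0.107]
(258, 290) [0.472 0.284 0.071]
(427, 268) [ 0.523 -0.126  0.067]
(233, 232) [0.619 0.359 0.008]
(293, 236) [0.608 0.204 0.008]
(226, 308) [ 0.425  0.376 -0.003]
(289, 311) [0.417 0.215 0.001]
(334, 190) [0.726 0.098 0.018]
(426, 172) [ 0.753 -0.122  0.101]
stand 4872 [505.3 287.5] [247.1 215. ] 1.56 0.112
card>60 307 [569.9 289. ] [140.7  12.3] 85.6 0.112
cardgrip 113 [570.2 288.6] [49.8 11.7] 86.68 0.112
blank 242 [470.5 293.6] [137.9  10. ] 85.21 0.075
unit 5005 [ 514. -130.] [301.1 150.5] 81.3 0.045
frame 1075 [ 513.8 -132.8] [289.2 126.7] 80.94 0.115
```

```bash
python3 -m pendant '[1,-0.85,-0.15,-0.66,0, 1,-0.85,-0.15,-0.66,0, 1,-0.85,-0.15,-0.66,0, 1,-0.85,-0.15,-0.66,0, 1,-0.85,-0.15,-0.66,0, 1,-0.85,-0.15,-0.66,0, 1,-0.85,-0.15,-0.66,0, 1,-0.85,-0.15,-0.66,0, 1,-0.85,-0.15,-0.66,0, 1,-0.85,-0.15,-0.66,0, 1,-0.85,-0.15,-0.66,0, 1,-0.85,-0.15,-0.66,0, 1,-0.85,-0.15,-0.66,0]'
python3 - <<'E'
from h import *
s=state(); Rm=rot(s["tcp_rot"]); print(Rm.round(3), s["qpos"])
a=snap("wrist"); save(a[0],"w_unit")
im,d,T,K=a; P=cloud(d,T,K); np.save("Pu.npy",P)
def rect(m,n):
    s=P[m]; (c,wh,a)=cv2.minAreaRect((s[:,:2]*1000).astype(np.float32)); print(n,len(s),np.round(c,1),np.round(wh,1),round(a,2))
Z=P[...,2]
rect((Z>.03)&(Z<.05)&(np.hypot(P[...,0]-.514,P[...,1]+.13)<.18),"unit")
rect((Z>.058)&(Z<.076)&(np.hypot(P[...,0]-.514,P[...,1]+.13)<.075),"frame")
E
```

```text
clock: 1.72
position: [0.4962, -0.1611, 0.2786]
tcp_rot: [-0.0, 0.758, 0.652, -0.0]
wrist_force: [-0.2, 0.3, -0.0]
gripper_width: 0.0931
t 1.73 p [ 0.4962 -0.1611  0.2786] F [-0.2  0.3 -0. ] M [-0.08 -0.15 -0.02] w 0.0931
[[ 0.15   0.989 -0.   ]
 [ 0.989 -0.15   0.   ]
 [-0.    -0.    -1.   ]] [-3.62788300e-01 -2.29417089e-01  1.67663656e+00 -3.21020333e-05
  1.69446066e+00 -2.12293084e-01]
unit 27180 [ 514.8 -127.8] [298.3 150.5] 81.25
frame 2906 [ 514.4 -130.1] [149.6  31.3] 81.3
```

View pics/w_unit.png

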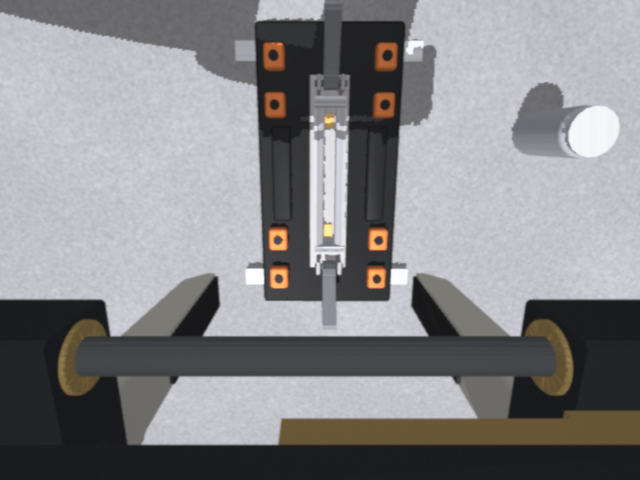

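The wrist view shows the whole unit upright. The frame runs from (330,90) to (328,265), the brass contacts are at (329,120) and (328,230), and the lever tips are at (333,8) and (329,325). Next I'll take profiles in unit axes.

Run:
```python
from h import *
P=np.load("Pu.npy"); c=np.array([.5147,-.1285]); th=np.radians(81.28)
ey=np.array([np.cos(th),np.sin(th)]); ex=np.array([ey[1],-ey[0]])
q=(P[...,:2]-c)*1000; X=q@ex; Y=q@ey; Z=P[...,2]*1000
print("yprofile |x|<4: y: zmed(max)")
for y in list(range(-146,-60,2))+list(range(60,150,2)):
    m=(abs(X)<4)&(abs(Y-y)<1)&(Z>20)
    if m.any(): print(y,int(np.median(Z[m])),int(Z[m].max()),end=' | ')
print("\nxprofile |y|<40")
for x in np.arange(-24,25,1):
    m=(abs(Y)<40)&(abs(X-x)<.5)
    if m.any(): print(x,int(np.median(Z[m])),end=' | ')
im=load("wrist")[0]; save(cv2.resize(im[0:335,240:420],None,fx=1,fy=1),"x")
a=cv2.resize(im[60:140,290:370],None,fx=5,fy=5,interpolation=cv2.INTER_CUBIC); b=cv2.resize(im[205:285,290:370],None,fx=5,fy=5,interpolation=cv2.INTER_CUBIC)
save(np.hstack([a,b]),"ends")
```

```text
yprofile |x|<4: y: zmed(max)
-146 111 111 | -144 112 113 | -142 112 113 | -140 111 113 | -138 109 112 | -136 108 110 | -134 107 108 | -132 106 107 | -130 105 106 | -128 103 105 | -126 102 105 | -124 100 103 | -122 99 101 | -120 98 100 | -118 96 98 | -116 95 97 | -114 93 95 | -112 92 94 | -110 91 92 | -108 90 91 | -106 88 91 | -104 87 89 | -102 86 87 | -100 89 90 | -98 91 92 | -96 92 94 | -94 91 94 | -92 81 93 | -90 80 91 | -88 78 80 | -86 76 78 | -82 66 67 | -80 68 69 | -78 70 71 | -76 68 70 | -74 56 68 | -72 41 43 | -70 42 43 | -68 46 46 | -66 46 47 | -64 46 48 | -62 46 48 | 60 46 48 | 62 46 48 | 64 41 43 | 66 42 43 | 68 42 67 | 70 65 69 | 72 68 71 | 74 69 71 | 76 67 68 | 78 66 66 | 80 41 42 | 82 75 79 | 84 78 81 | 86 89 91 | 88 92 94 | 90 93 94 | 92 92 94 | 94 90 92 | 96 86 88 | 98 86 88 | 100 87 88 | 102 89 91 | 104 90 92 | 106 92 94 | 108 93 95 | 110 94 96 | 112 95 97 | 114 96 98 | 116 98 100 | 118 99 102 | 120 101 102 | 122 102 104 | 124 103 106 | 126 105 107 | 128 106 109 | 130 107 110 | 132 109 110 | 134 110 112 | 136 111 113 | 138 112 114 | 140 112 113 | 142 110 111 | 
xprofile |y|<40
-24 381 | -23 381 | -22 381 | -21 381 | -20 391 | -19 391 | -18 391 | -17 391 | -16 391 | -15 391 | -14 445 | -13 391 | -12 391 | -11 391 | -10 391 | -9 391 | -8 391 | -7 391 | -6 392 | -5 391 | -4 391 | -3 391 | -2 391 | -1 391 | 0 391 | 1 391 | 2 391 | 3 391 | 4 391 | 5 391 | 6 389 | 7 391 | 8 391 | 9 391 | 10 390 | 11 392 | 12 390 | 13 391 | 14 391 | 15 391 | 16 393 | 17 392 | 18 392 | 19 391 | 20 391 | 21 391 | 22 391 | 23 391 | 24 391 |
```

View pics/ends.png

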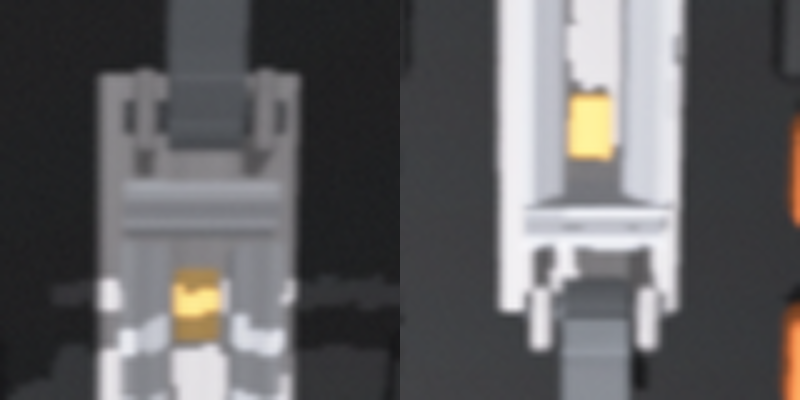

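```bash
python3 -m pendant '[1,0.03,-0.06,-0.047,0, 1,0.03,-0.06,-0.047,0, 1,0.03,-0.06,-0.047,0, 1,0.03,-0.06,-0.047,0, 1,0.03,-0.06,-0.047,0, 1,0.03,-0.06,-0.047,0, 1,0.03,-0.06,-0.047,0, 1,0.03,-0.06,-0.047,0, 1,0.03,-0.06,-0.047,0, 1,0.03,-0.06,-0.047,0]'
python3 - <<'E'
from h import *
P=np.load("Pu.npy"); c=np.array([.5147,-.1285]); th=np.radians(81.28)
ey=np.array([np.cos(th),np.sin(th)]); ex=np.array([ey[1],-ey[0]])
q=(P[...,:2]-c)*1000; X=q@ex; Y=q@ey; Z=P[...,2]*1000
for lo,hi in [(-60,-20),(-20,20),(20,60)]:
    print("\nxprofile",lo,hi)
    for x in np.arange(-20,21,1):
        m=(Y>lo)&(Y<hi)&(abs(X-x)<.5)&(Z<100)
        if m.any(): print(x,int(np.median(Z[m])),end=' | ')
for sgn in (1,-1):
    m=(abs(X)<4)&(sgn*Y>104)&(sgn*Y<136)&(Z>80)&(Z<130)
    a,b=np.polyfit(abs(Y[m]),Z[m],1); print("\nlever",sgn,"theta",np.pi/2-np.arctan(a))
    m=(sgn*Y>104)&(sgn*Y<160)&(Z>80)&(Z<130)&(abs(X)<15); print("x range",np.percentile(X[m],[1,99]),"ymax",Y[m].max() if sgn>0 else Y[m].min())
s=state(); Rm=rot(s["tcp_rot"]); print(Rm.round(4))
im,d,T,K=snap("wrist"); save(im,"w_card"); P=cloud(d,T,K); np.save("Pc.npy",P); Z=P[...,2]
def rect(m,n):
    s=P[m]; (c,wh,a)=cv2.minAreaRect((s[:,:2]*1000).astype(np.float32)); print(n,len(s),np.round(c,1),np.round(wh,1),round(a,2),np.median(s[:,2]).round(4))
near=(np.hypot(P[...,0]-.57,P[...,1]-.289)<.09)&(abs(P[...,0]-.57)<.03)
rect(near&(Z>.075)&(Z<.13),"card")
rect(near&(Z>.098)&(Z<.13),"grip")
rect(near&(Z>.075)&(Z<.09),"panel")
E
```

```text
clock: 3.02
position: [0.5679, 0.232, 0.3029]
tcp_rot: [0.0, 0.734, 0.679, 0.0]
wrist_force: [-0.4, -0.7, -0.2]
gripper_width: 0.0928

xprofile -60 -20
-20 40 | -19 41 | -18 41 | -17 41 | -16 72 | -15 73 | -14 74 | -13 73 | -12 71 | -11 70 | -10 69 | -9 68 | -8 67 | -7 66 | -6 41 | -5 41 | -4 42 | -3 42 | -2 41 | -1 41 | 0 41 | 1 41 | 2 42 | 3 42 | 4 41 | 5 42 | 6 52 | 7 65 | 8 67 | 9 68 | 10 70 | 11 71 | 12 72 | 13 74 | 14 74 | 15 72 | 18 41 | 19 41 | 20 41 | 
xprofile -20 20
-20 40 | -19 41 | -18 41 | -17 41 | -16 72 | -15 73 | -14 73 | -13 73 | -12 72 | -11 70 | -10 69 | -9 67 | -8 65 | -7 64 | -6 41 | -5 41 | -4 41 | -3 41 | -2 41 | -1 42 | 0 41 | 1 41 | 2 41 | 3 41 | 4 41 | 5 41 | 6 46 | 7 65 | 8 66 | 9 68 | 10 70 | 11 71 | 12 73 | 13 74 | 14 73 | 15 73 | 16 71 | 18 41 | 19 41 | 20 41 | 
xprofile 20 60
-20 41 | -19 41 | -18 41 | -17 41 | -16 42 | -15 73 | -14 74 | -13 74 | -12 72 | -11 71 | -10 69 | -9 68 | -8 66 | -7 64 | -5 41 | -4 42 | -3 41 | -2 41 | -1 42 | 0 42 | 1 41 | 2 41 | 3 41 | 4 41 | 5 41 | 6 47 | 7 65 | 8 67 | 9 68 | 10 69 | 11 71 | 12 72 | 13 74 | 14 73 | 15 73 | 16 72 | 18 41 | 19 41 | 20 41 | 
lever 1 theta 0.9794890685308091
x range [-7.02327674  6.78769133] ymax 141.98380153622347

lever -1 theta 0.9802544451030984
x range [-6.56265301  6.64582969] ymax -145.45335041509492
t 3.02 p [0.5679 0.232  0.3029] F [-0.4 -0.7 -0.2] M [-0.03 -0.04 -0.03] w 0.0928
[[ 7.69e-02  9.97e-01  4.00e-04]
 [ 9.97e-01 -7.69e-02 -0.00e+00]
 [ 0.00e+00  4.00e-04 -1.00e+00]]
card 1541 [571.4 291. ] [139.3  11.6] 85.33 0.0836
grip 670 [571.4 290.7] [48.5 11.6] 85.33 0.1084
panel 871 [571.2 291. ] [139.3  10.1] 85.4 0.0826
```

View pics/w_card.png

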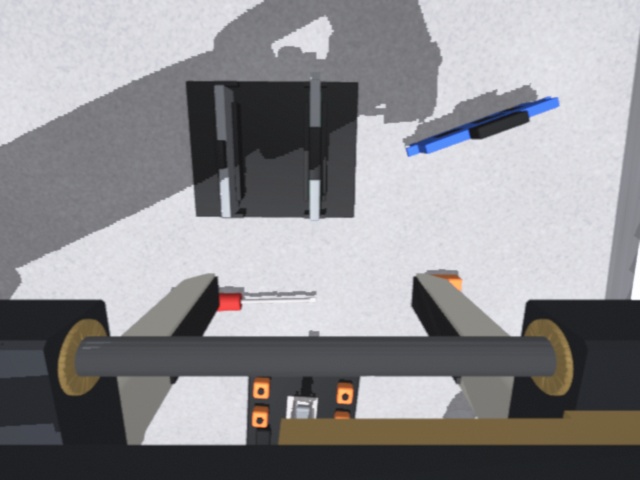

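The card is the panel centred at about (315,150), in the stand's +x bay. Measured pose: (571.4, 291.0) mm, long axis 85.4°. The frame centre is about (514.4, -130.5) mm at 81.3°, with both levers at about 0.98 rad. Now I'll grasp.

```bash
python3 -m pendant '[0.148,-0.003,0.05,0.0025,0, 0.148,-0.003,0.15,0.0025,0, 0.148,-0.003,0.28,0.0025,0, 0.148,-0.003,0.4,0.0025,0, 0.148,-0.003,0.5,0.0025,0, 0.148,-0.003,0.54,0.0025,0, 0.148,-0.003,0.562,0.0025,0, 0.148,-0.003,0.562,0.0025,0, 0.148,-0.003,0.562,0.0025,1, 0.148,-0.003,0.562,0.0025,1, 0.148,-0.003,0.562,0.0025,1, 0.148,-0.003,0.562,0.0025,1, 0.148,-0.003,0.562,0.0025,1, 0.148,-0.003,0.562,0.0025,1, 0.148,-0.003,0.562,0.0025,1, 0.148,-0.003,0.562,0.0025,1]' 25; python3 -c "
from h import *
s=state();print(rot(s['tcp_rot']).round(4))"
```

```text
clock: 5.08
position: [0.5711, 0.2925, 0.0779]
tcp_rot: [0.0, 0.735, 0.678, 0.0]
wrist_force: [-0.2, 0.5, -0.4]
gripper_width: 0.0174
t 5.08 p [0.5711 0.2925 0.0779] F [-0.2  0.5 -0.4] M [-0.09 -0.11 -0.04] w 0.0174
[[ 7.930e-02  9.969e-01  1.000e-04]
 [ 9.969e-01 -7.930e-02  0.000e+00]
 [ 0.000e+00  1.000e-04 -1.000e+00]]
```

```bash
python3 -m pendant '[0,0,0,0,1, 0,0,0,0,1, 0,0,0,0,1, 0,0,-0.02,0,1, 0,0,-0.05,0,1, 0,0,-0.1,0,1, 0,0,-0.16,0,1, 0,0,-0.25,0,1, 0,0,-0.35,0,1, 0,0,-0.4,0,1, 0,0,-0.4,0,1, 0,0,-0.4,0,1]' 25
python3 - <<'E'
from h import *
s=state();print(rot(s['tcp_rot']).round(4))
im,d,T,K=snap("wrist"); save(im,"w_held")
E
```

```text
clock: 6.58
position: [0.5708, 0.2923, 0.2362]
tcp_rot: [-0.0, 0.735, 0.678, -0.001]
wrist_force: [-0.5, 0.5, -2.7]
gripper_width: 0.0115
t 6.58 p [0.5708 0.2923 0.2362] F [-0.5  0.5 -2.7] M [-0.02 -0.06 -0.06] w 0.0115
[[ 7.930e-02  9.968e-01 -1.800e-03]
 [ 9.968e-01 -7.930e-02 -9.000e-04]
 [-1.000e-03 -1.800e-03 -1.000e+00]]
```

View pics/w_held.png

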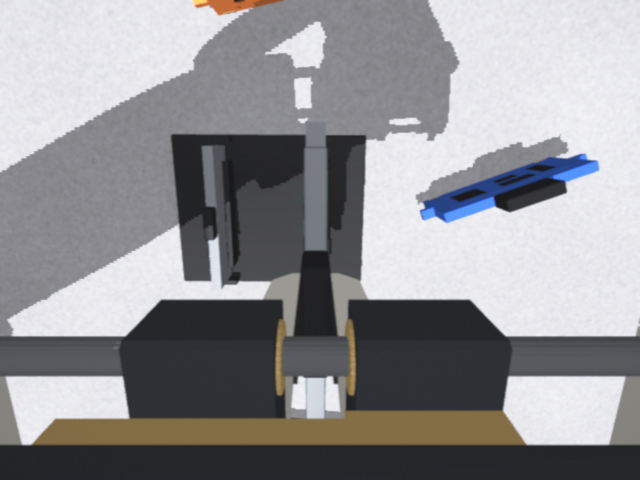

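The card is held. In this view the panel's +y end is at about (316,148), its ear at (316,124), and the near end of the grip at (316,252). Now I'll get its position in tool axes.

Run:
```python
from h import *
im,d,T,K=load("wrist"); M=np.array(camera_model("wrist")["mount"])
P=cloud(d,M,K)*1000   # tool coords
for r in list(range(118,160,3))+list(range(240,262,3)): print(r,P[r,316].round(1))
m=(P[...,2]<20)&(P[...,2]>-12)&(P[...,0]>20); m[:, :280]=0; m[:,350:]=0; m[260:]=0
s=P[m]; pan=s[abs(s[:,2]-np.median(s[:,2]))<5]
(c,wh,a)=cv2.minAreaRect(pan[:,:2].astype(np.float32)); print(np.median(s[:,2]),c,wh,a,pan[:,0].max(),pan[:,0].min())
b=pan[:,0]; 
pf=np.polyfit(pan[:,0],pan[:,1],1); print("y at 0",pf[1],"slope deg",np.degrees(np.arctan(pf[0])))
```

```text
118 [ 9.320e+01 -2.000e-01  2.347e+02]
121 [ 9.020e+01 -2.000e-01  2.347e+02]
124 [78.9 -0.5 27.9]
127 [77.4 -0.5 26.9]
130 [76.  -0.5 27.4]
133 [74.5 -0.5 27.4]
136 [73.  -0.5 27.6]
139 [71.6 -0.5 27.6]
142 [70.1 -0.5 26.7]
145 [68.6 -0.5 27. ]
148 [67.8 -0.6 -4.8]
151 [66.5 -0.6 -4.4]
154 [65.3 -0.6 -4.9]
157 [64.  -0.6 -4.5]
240 [27.1 -0.6 -4.2]
243 [26.  -0.6 -5.4]
246 [24.4 -0.6 -4.6]
249 [22.9 -0.6 -4.6]
252 [ 23.2  -0.6 -10.1]
255 [ 22.9  -0.6 -13.7]
258 [ 23.1  -0.6 -18.5]
261 [ 23.3  -0.6 -23. ]
-4.730927584407699 (44.71342849731445, -0.2457108497619629) (47.00233840942383, 11.65424633026123) 0.9076406955718994 68.18851075332802 21.122904157892314
y at 0 -0.9081349597403618 slope deg 0.21491768818412527
```

```bash
python3 -m pendant '[-0.05,0,0,0,1, -0.15,-0.01,0,0.01,1, -0.28,-0.02,0,0.02,1, -0.41,-0.03,0,0.03,1, -0.54,-0.04,0,0.04,1, -0.67,-0.05,0,0.046,1, -0.8,-0.056,0,0.046,1, -0.92,-0.056,0,0.046,1, -0.98,-0.056,0,0.046,1, -1,-0.056,0,0.046,1, -1,-0.056,0,0.046,1, -1,-0.056,0,0.046,1]'
python3 - <<'E'
from h import *
s=state();Rm=rot(s['tcp_rot']);print(Rm.round(4), np.degrees(np.arctan2(Rm[1,0],Rm[0,0])))
t=np.array([.5147,-.1288,.2362]); print("tool shift/0.4",(Rm.T@(t-s['position'])/.4).round(4))
im,d,T,K=snap("wrist"); save(im,"w_above")
Pt=cloud(d,np.array(camera_model("wrist")["mount"]),K)*1000
np.save("Pa.npy",Pt)
for r in range(40,252,5): print(r,Pt[r,316].round(0).astype(int),end=' ')
E
```

```text
clock: 8.12
position: [0.517, -0.1037, 0.2377]
tcp_rot: [-0.0, 0.758, 0.652, 0.0]
wrist_force: [0.1, -0.1, -2.8]
gripper_width: 0.0118
t 8.12 p [ 0.517  -0.1037  0.2377] F [ 0.1 -0.1 -2.8] M [-0.06 -0.1  -0.05] w 0.0118
[[ 1.503e-01  9.886e-01 -2.000e-04]
 [ 9.886e-01 -1.503e-01  2.000e-04]
 [ 2.000e-04 -2.000e-04 -1.000e+00]] 81.35413908473895
tool shift/0.4 [-0.0628  0.0036  0.0037]
40 [167   0 237] 45 [162   0 236] 50 [157   0 236] 55 [153   0 236] 60 [148   0 235] 65 [144   0 236] 70 [139   0 237] 75 [134   0 235] 80 [114   0 126] 85 [110   0 125] 90 [107   0 127] 95 [104   0 130] 100 [101   0 133] 105 [ 97   0 135] 110 [ 94   0 137] 115 [ 90   0 139] 120 [ 86   0 142] 125 [78 -1 29] 130 [76 -1 28] 135 [73 -1 28] 140 [71 -1 29] 145 [69 -1 27] 150 [67 -1 -6] 155 [65 -1 -5] 160 [63 -1 -5] 165 [61 -1 -5] 170 [58 -1 -5] 175 [56 -1 -5] 180 [54 -1 -6] 185 [52 -1 -4] 190 [50 -1 -4] 195 [48 -1 -6] 200 [45 -1 -5] 205 [43 -1 -6] 210 [41 -1 -4] 215 [38 -1 -3] 220 [  71   -1 -167] 225 [34 -1 -5] 230 [32 -1 -6] 235 [30 -1 -6] 240 [27 -1 -5] 245 [25 -1 -5] 250 [23 -1 -7]
```

View pics/w_above.png

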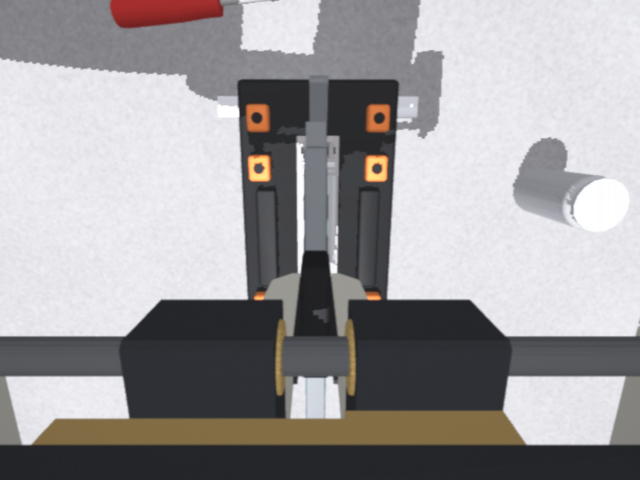

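Run:
```python
from h import *
P=np.load("Pa.npy")
m=(P[...,2]>105)&(P[...,2]<150)&(P[...,0]>84)&(P[...,0]<130)&(abs(P[...,1])<25)
s=P[m]; s=s[s[:,2]<143]
print("lever max x",np.percentile(s[:,0],[95,99,100]),"y rng",np.percentile(s[s[:,0]>95][:,1],[1,50,99]), "z min",s[:,2].min())
# housing end edge
m=(P[...,2]>190)&(P[...,2]<202)&(abs(P[...,1])<60)&(P[...,0]>90); s=P[m]; print("housing end x",np.percentile(s[:,0],[95,99,100]), "expected", )
m=(P[...,2]>190)&(P[...,2]<202)&(abs(P[...,1])<100)&(P[...,0]>40)&(P[...,0]<100); s=P[m]; print("housing y",np.percentile(s[:,1],[0.5,99.5]))
# frame walls
m=(P[...,2]>160)&(P[...,2]<178)&(abs(P[...,1])<25)&(P[...,0]<60)&(P[...,0]>10); s=P[m]; print("frame y",np.percentile(s[:,1],[1,99]),len(s))
m=(abs(P[...,2]-28)<4)&(P[...,0]>60)&(P[...,0]<95)&(abs(P[...,1])<12); s=P[m]; print("ear y",np.percentile(s[:,1],[1,99]),"x",s[:,0].max())
```

```text
lever max x [115.11486775 116.55543531 116.78104604] y rng [-4.97464253  1.79738478  8.40243005] z min 123.30271808711088
housing end x [123.5125917  125.52393081 125.70933922] expected
housing y [-72.44101456  75.55147979]
frame y [-13.89199085  16.84702916] 463
ear y [-5.63646465  4.00039646] x 79.76893361456406
```

```bash
python3 -m pendant '[-0.02,0.002,0,0,1, -0.04,0.004,0,0,1, -0.055,0.005,0.02,0,1, -0.062,0.005,0.07,0,1, -0.062,0.005,0.13,0,1, -0.062,0.005,0.18,0,1, -0.062,0.005,0.215,0,1, -0.062,0.005,0.23,0,1, -0.062,0.005,0.23,0,1, -0.062,0.005,0.23,0,1]'
python3 - <<'E'
from h import *
s=state();Rm=rot(s['tcp_rot']);print(np.degrees(np.arctan2(Rm[1,0],Rm[0,0])))
im,d,T,K=snap("wrist"); save(cv2.resize(im[60:300,200:440],(720,720))[:600],"w_mouth")
P=cloud(d,np.array(camera_model("wrist")["mount"]),K)*1000
zt=s['position'][2]*1000
def y(lo,hi,x0,x1,n,w=30):
    m=(P[...,2]>lo)&(P[...,2]<hi)&(abs(P[...,1])<w)&(P[...,0]<x1)&(P[...,0]>x0); q=P[m]; print(n,len(q),"y",np.percentile(q[:,1],[1,99]),"x",np.percentile(q[:,0],[1,99.8]))
y(24,34,60,95,"ear",12); y(zt-118,zt-80,84,150,"lever",12); y(zt-76,zt-62,10,60,"frame"); y(zt-45,zt-35,10,150,"housing",100)
E
```

```text
clock: 9.43
position: [0.5156, -0.1293, 0.1466]
tcp_rot: [0.0, 0.759, 0.652, 0.0]
wrist_force: [0.5, -0.6, -3.2]
gripper_width: 0.0119
t 9.43 p [ 0.5156 -0.1293  0.1466] F [ 0.5 -0.6 -3.2] M [-0.05 -0.06  0.03] w 0.0119
81.31455846161454
ear 498 y [-5.64501956  3.98829627] x [68.04864374 79.7621187 ]
lever 3209 y [-11.11725311  10.68847755] x [ 85.3501763  136.34081212]
frame 1811 y [-16.6320073   14.21993553] x [10.49118232 59.94405088]
housing 27819 y [-74.39305993  72.01192598] x [ 12.35203614 149.74887586]
```

View pics/w_mouth.png

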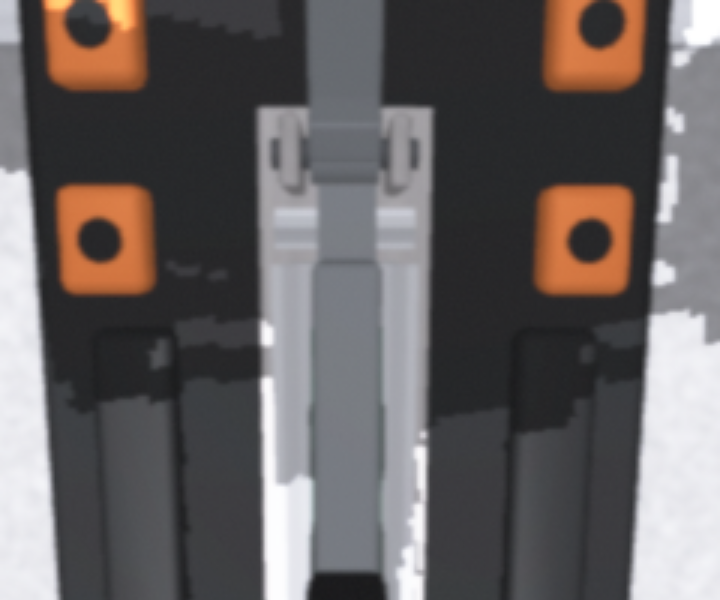

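The card is centred between the frame walls to about 0.4 mm; the ear is at crop (350,240), between the hinge and the end stop. Now I'll lower it slowly.

```bash
python3 -m pendant '[0,0,0.01,0,1, 0,0,0.02,0,1, 0,0,0.03,0,1, 0,0,0.04,0,1, 0,0,0.05,0,1, 0,0,0.058,0,1, 0,0,0.066,0,1, 0,0,0.073,0,1, 0,0,0.08,0,1, 0,0,0.08,0,1]'; python3 -c "
from h import *
state()"
```

```text
clock: 10.72
position: [0.5152, -0.1293, 0.1136]
tcp_rot: [-0.0, 0.759, 0.652, -0.0]
wrist_force: [-0.3, 0.3, -3.2]
gripper_width: 0.0116
t 10.72 p [ 0.5152 -0.1293  0.1136] F [-0.3  0.3 -3.2] M [-0.03 -0.06  0.03] w 0.0116
```

```bash
python3 -m pendant '[0,0,0.002,0,1, 0,0,0.004,0,1, 0,0,0.005,0,1, 0,0,0.005,0,1]'; python3 -m pendant '[0,0,0.001,0,1, 0,0,0.001,0,1]'
```

```text
clock: 11.22
position: [0.5153, -0.1293, 0.1119]
tcp_rot: [0.0, 0.759, 0.652, 0.0]
wrist_force: [0.0, 0.1, -3.5]
gripper_width: 0.0119
clock: 11.48
position: [0.5154, -0.1293, 0.1118]
tcp_rot: [0.0, 0.759, 0.651, 0.0]
wrist_force: [-1.3, 0.3, 2.8]
gripper_width: 0.0119
```

Contact shows as a rise of about 6 N at the expected height. Next: release, lift clear, then go outside the +y lever.

```bash
python3 -m pendant '[0,0,0,0,0.6, 0,0,0,0,0.6, 0,0,0,0,0.6, 0,0,0,0,0.6, 0,0,-0.02,0,0.6, 0,0,-0.06,0,0.6, 0,0,-0.11,0,0.6, 0,0,-0.14,0,0.6]' 20; python3 -c "
from h import *
state()
im,d,T,K=snap('side'); save(cv2.resize(im[100:280,280:460],(720,720))[:600],'side_rel')"
```

```text
clock: 12.48
position: [0.5157, -0.1294, 0.1697]
tcp_rot: [0.001, 0.759, 0.652, 0.001]
wrist_force: [-0.1, -0.5, 0.4]
gripper_width: 0.0366
t 12.47 p [ 0.5157 -0.1294  0.1697] F [-0.1 -0.5  0.4] M [-0.06 -0.06 -0.06] w 0.0366
```

View pics/side_rel.png

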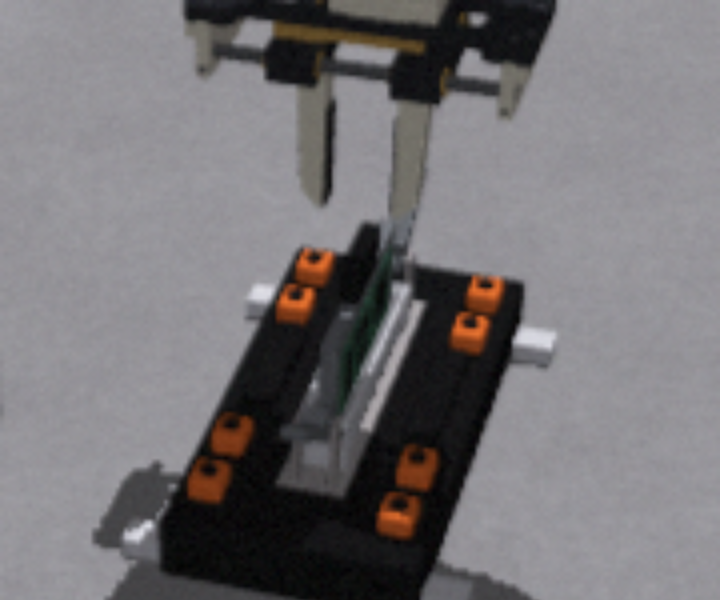

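The card stands upright in the slot: green face at crop (370,320), grip at (365,240). Now to the left (+y) lever.

```bash
python3 -m pendant '[0.08,0,0,0,0.6, 0.2,0,0,0,0.6, 0.33,0,0,0,1, 0.4,0,0,0,1, 0.4,0,0.02,0,1, 0.4,0,0.08,0,1, 0.4,0,0.13,0,1, 0.4,0,0.16,0,1, 0.4,0,0.18,0,1, 0.4,0,0.18,0,1, 0.4,0,0.18,0,1]'
python3 - <<'E'
from h import *
s=state()
im,d,T,K=snap("wrist"); P=cloud(d,np.array(camera_model("wrist")["mount"]),K)*1000
save(im,"w_lev")
s=observe()
ey=np.array([np.cos(np.radians(81.28)),np.sin(np.radians(81.28))]); c=np.array([.5154,-.1293])
print("TCP along frame y from old TCP", ((s['position'][:2]-c)@ey*1000).round(1), "tool x-angle",np.degrees(np.arctan2(*rot(s['tcp_rot'])[[1,0],0])))
E
```

```text
clock: 13.9
position: [0.5397, 0.0289, 0.0961]
tcp_rot: [0.0, 0.759, 0.652, 0.0]
wrist_force: [0.2, 0.0, -0.1]
gripper_width: 0.0005
t 13.9 p [0.5397 0.0289 0.0961] F [ 0.2  0.  -0.1] M [-0.06 -0.07  0.01] w 0.0005
TCP along frame y from old TCP 160.1 tool x-angle 81.3121853280545
```

```bash
python3 -m pendant '[-0.012,0,0,0,1, -0.024,0,0,0,1, -0.0275,0,-0.005,0,1, -0.031,0,-0.01,0,1, -0.036,0,-0.0155,0,1, -0.041,0,-0.021,0,1, -0.047,0,-0.0265,0,1, -0.0525,0,-0.032,0,1, -0.059,0,-0.0365,0,1, -0.065,0,-0.041,0,1, -0.0715,0,-0.045,0,1, -0.078,0,-0.049,0,1]'; python3 -m pendant '[-0.0065,0,-0.0035,0,1, -0.013,0,-0.0065,0,1, -0.0205,0,-0.0095,0,1, -0.028,0,-0.012,0,1]'
```

```text
clock: 15.45
position: [0.5353, -0.0012, 0.1163]
tcp_rot: [-0.0, 0.759, 0.652, 0.001]
wrist_force: [1.0, 9.2, 6.7]
gripper_width: 0.0004
clock: 15.95
position: [0.5336, -0.0125, 0.121]
tcp_rot: [0.0, 0.759, 0.652, 0.001]
wrist_force: [1.6, 8.1, 6.0]
gripper_width: 0.0001
```

```bash
python3 -m pendant '[-0.007,0,-0.002,0,1, -0.0145,0,-0.0035,0,1, -0.022,0,-0.005,0,1, -0.0295,0,-0.006,0,1]'; python3 -m pendant '[-0.005,0,-0.0005,0,1, -0.01,0,-0.0005,0,1, -0.01,0,-0.0005,0,1]'
```

```text
clock: 16.45
position: [0.5318, -0.0243, 0.1233]
tcp_rot: [0.0, 0.759, 0.652, 0.001]
wrist_force: [1.1, 7.1, 5.7]
gripper_width: 0.0003
clock: 16.82
position: [0.5311, -0.0284, 0.1234]
tcp_rot: [0.0, 0.759, 0.652, 0.001]
wrist_force: [0.7, 5.3, 4.9]
gripper_width: 0.0004
```

```bash
python3 -m pendant '[-0.0025,0,0,0,1, -0.0025,0,0,0,1]'; python3 -m pendant '[-0.0025,0,0,0,1, -0.0025,0,0,0,1]';  python3 -m pendant '[-0.0015,0,0,0,1, -0.0015,0,0,0,1]'
```

```text
clock: 17.08
position: [0.531, -0.0292, 0.1234]
tcp_rot: [0.0, 0.759, 0.652, 0.001]
wrist_force: [1.4, 6.1, 4.6]
gripper_width: 0.0001
clock: 17.32
position: [0.5309, -0.0299, 0.1234]
tcp_rot: [-0.0, 0.759, 0.652, 0.001]
wrist_force: [1.8, 8.4, 5.1]
gripper_width: 0.0002
clock: 17.58
position: [0.5309, -0.0301, 0.1234]
tcp_rot: [-0.0, 0.758, 0.652, 0.002]
wrist_force: [2.2, 13.0, 5.9]
gripper_width: 0.0002
```

```bash
python3 -m pendant '[-0.0015,0,0,0,1, -0.0015,0,0,0,1]';  python3 -m pendant '[-0.001,0,0,0,1, -0.001,0,0,0,1]'
```

```text
clock: 17.82
position: [0.5309, -0.0303, 0.1235]
tcp_rot: [-0.001, 0.758, 0.652, 0.002]
wrist_force: [2.3, 17.4, 5.9]
gripper_width: 0.0002
clock: 18.08
position: [0.5308, -0.0304, 0.1235]
tcp_rot: [-0.001, 0.758, 0.652, 0.002]
wrist_force: [3.0, 17.2, 6.8]
gripper_width: 0.0003
```

Force climbs steeply with almost no motion, at 101.8 mm from the frame centre (101.5 expected), so the left lever is home. Next: back off, cross over, and come down outside the right lever.

```bash
python3 -m pendant '[0.015,0,0,0,1, 0.03,0,0,0,1, 0.03,0,-0.04,0,1, 0.03,0,-0.1,0,1, 0.02,0,-0.12,0,1, -0.08,0,-0.12,0,1, -0.2,0,-0.12,0,1, -0.33,0,-0.12,0,1, -0.46,0,-0.12,0,1, -0.58,0,-0.12,0,1, -0.65,0,-0.12,0,1, -0.66,0,-0.12,0,1, -0.66,0,-0.1,0,1, -0.66,0,-0.05,0,1, -0.66,0,0.01,0,1, -0.66,0,0.05,0,1, -0.66,0,0.067,0,1, -0.66,0,0.067,0,1, -0.66,0,0.067,0,1]'
python3 - <<'E'
from h import *
s=state()
im,d,T,K=snap("wrist"); save(im,"w_lev2")
ey=np.array([np.cos(np.radians(81.28)),np.sin(np.radians(81.28))]); c=np.array([.5154,-.1293])
q=s['position'][:2]-c; print("rel frame y", (q@ey*1000+1.7).round(1),"x",(q@[ey[1],-ey[0]]*1000).round(1))
E
```

```text
clock: 20.45
position: [0.4906, -0.2933, 0.0964]
tcp_rot: [0.001, 0.759, 0.652, 0.0]
wrist_force: [0.2, 0.1, 0.8]
gripper_width: 0.0001
t 20.45 p [ 0.4906 -0.2933  0.0964] F [0.2 0.1 0.8] M [-0.02 -0.07 -0.01] w 0.0001
rel frame y -164.2 x 0.3
```

View pics/w_lev2.png

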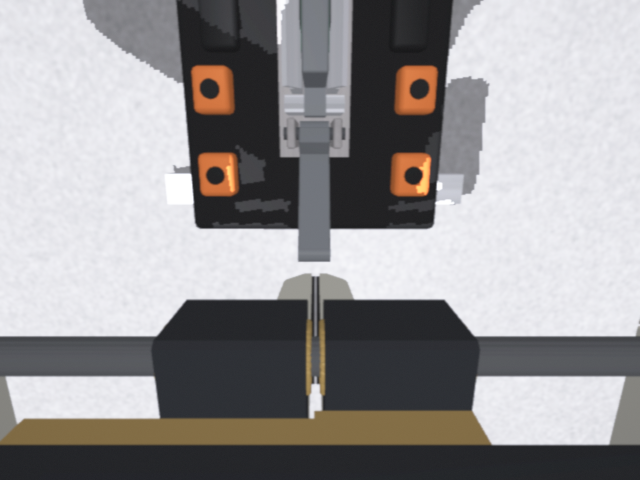

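The right lever tip at (315,258) sits directly ahead of the closed fingers at (315,280). I'll push along the mirrored arc.

```bash
python3 -m pendant '[0.015,0,0,0,1, 0.03,0,0,0,1, 0.0335,0,-0.005,0,1, 0.037,0,-0.01,0,1, 0.042,0,-0.0155,0,1, 0.047,0,-0.021,0,1, 0.053,0,-0.0265,0,1, 0.0585,0,-0.032,0,1, 0.065,0,-0.0365,0,1, 0.071,0,-0.041,0,1, 0.0775,0,-0.045,0,1, 0.084,0,-0.049,0,1]'; python3 -m pendant '[0.0065,0,-0.0035,0,1, 0.013,0,-0.0065,0,1, 0.0205,0,-0.0095,0,1, 0.028,0,-0.012,0,1]'; python3 -m pendant '[0.007,0,-0.002,0,1, 0.0145,0,-0.0035,0,1, 0.022,0,-0.005,0,1, 0.0295,0,-0.006,0,1]'
```

```text
clock: 22.0
position: [0.4957, -0.2609, 0.1167]
tcp_rot: [0.002, 0.759, 0.651, -0.0]
wrist_force: [-1.5, -9.3, 6.6]
gripper_width: 0.0004
clock: 22.5
position: [0.4975, -0.2499, 0.1217]
tcp_rot: [0.002, 0.759, 0.651, -0.0]
wrist_force: [-1.4, -9.2, 8.0]
gripper_width: 0.0005
clock: 23.0
position: [0.4992, -0.238, 0.1238]
tcp_rot: [0.002, 0.759, 0.651, -0.0]
wrist_force: [-0.2, -9.1, 6.9]
gripper_width: 0.0007
```

```bash
python3 -m pendant '[0.005,0,-0.0005,0,1, 0.01,0,-0.0005,0,1, 0.01,0,-0.0005,0,1]'; python3 -m pendant '[0.0025,0,0,0,1, 0.0025,0,0,0,1]'; python3 -m pendant '[0.0025,0,0,0,1, 0.0025,0,0,0,1]'
```

```text
clock: 23.38
position: [0.4998, -0.2338, 0.1238]
tcp_rot: [0.001, 0.759, 0.651, -0.0]
wrist_force: [0.0, -6.4, 5.6]
gripper_width: 0.0004
clock: 23.62
position: [0.4999, -0.2333, 0.1239]
tcp_rot: [0.002, 0.759, 0.651, -0.001]
wrist_force: [-1.7, -10.4, 5.9]
gripper_width: 0.0004
clock: 23.88
position: [0.4999, -0.233, 0.1239]
tcp_rot: [0.002, 0.759, 0.651, -0.001]
wrist_force: [-1.6, -15.2, 4.2]
gripper_width: 0.0006
```

```bash
python3 -m pendant '[0.0015,0,0,0,1, 0.0015,0,0,0,1]';  python3 -m pendant '[0.001,0,0,0,1, 0.001,0,0,0,1, 0.001,0,0,0,1]'
```

```text
clock: 24.12
position: [0.5, -0.2329, 0.1239]
tcp_rot: [0.003, 0.759, 0.651, -0.001]
wrist_force: [-3.1, -19.4, 4.8]
gripper_width: 0.0008
clock: 24.5
position: [0.5, -0.2327, 0.124]
tcp_rot: [0.003, 0.759, 0.651, -0.001]
wrist_force: [-2.9, -21.8, 3.5]
gripper_width: 0.0003
```

```bash
python3 -m pendant '[-0.015,0,0,0,1, -0.035,0,0,0,1, -0.04,0,-0.04,0,1, -0.04,0,-0.14,0,1, -0.04,0,-0.26,0,1, -0.04,0,-0.38,0,1, -0.04,0,-0.45,0,1, -0.04,0,-0.45,0,1, -0.04,0,-0.45,0,1]'
python3 - <<'E'
from h import *
s=state()
im,d,T,K=snap("wrist"); P=cloud(d,T,K)
ey=np.array([np.cos(np.radians(81.28)),np.sin(np.radians(81.28))]); ex=np.array([ey[1],-ey[0]]); c=np.array([.5144,-.1305])
q=(P[...,:2]-c)*1000; X=q@ex; Y=q@ey; Z=P[...,2]*1000
for y in list(range(-130,-60,2))+list(range(-30,32,4))+list(range(60,131,2)):
    m=(abs(X)<4)&(abs(Y-y)<1)&(Z>20)&(Z<200)
    if m.any(): print(y,int(np.median(Z[m])),int(Z[m].max()),end=' | ')
m=(abs(X)<5)&(abs(Y)<23)&(Z>120)&(Z<160); print("\ngrip top",np.median(Z[m]))
for lo,hi in ((-66,-30),(30,66)):
    m=(abs(X)<4)&(Y>lo)&(Y<hi)&(Z>100)&(Z<130); print("panel top",np.median(Z[m]),m.sum())
b,_,_,_=snap("side")
save(np.hstack([cv2.resize(im[0:300,230:430],(400,600)),cv2.resize(b[120:270,300:400],(400,600))]),"final")
E
```

```text
clock: 25.62
position: [0.4973, -0.2459, 0.3022]
tcp_rot: [-0.0, 0.759, 0.652, -0.0]
wrist_force: [-0.2, -0.3, -0.0]
gripper_width: 0.0005
t 25.62 p [ 0.4973 -0.2459  0.3022] F [-0.2 -0.3 -0. ] M [-0.07 -0.12  0.04] w 0.0005
-130 40 41 | -128 40 42 | -126 39 41 | -124 40 41 | -122 40 41 | -120 40 41 | -118 41 42 | -116 40 41 | -114 40 41 | -112 41 42 | -110 40 42 | -108 40 42 | -94 138 139 | -92 139 140 | -90 139 141 | -88 139 141 | -86 113 138 | -84 88 89 | -82 88 89 | -80 88 90 | -78 88 90 | -76 82 89 | -74 80 82 | -70 113 113 | -68 112 113 | -66 112 114 | -64 113 114 | -62 112 113 | -30 112 115 | -26 129 139 | -22 139 140 | -18 138 140 | -14 138 140 | -10 138 140 | -6 139 140 | -2 138 140 | 2 138 140 | 6 138 140 | 10 139 139 | 14 138 140 | 18 138 140 | 22 138 139 | 30 112 113 | 60 112 114 | 62 113 114 | 64 112 114 | 66 112 114 | 68 112 113 | 76 88 90 | 78 88 90 | 
grip top 138.7629260716406
panel top 112.87853272294593 360
panel top 112.8240146201673 414
```

View pics/final.png

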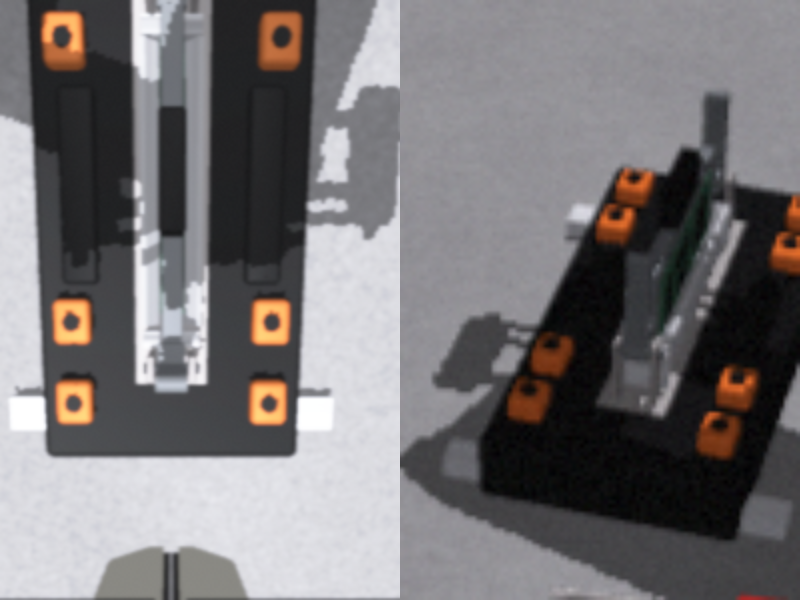

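Right lever upright, card at seated height (grip top 138.8 mm, panel top level at both ends at 112.9 mm), and the side view shows the left lever upright too. The left tip was out of the wrist view, so I'll check it once.

```bash
python3 -m pendant '[0.06,0,0,0,1, 0.15,0,0,0,1, 0.23,0,0,0,1, 0.25,0,0,0,1, 0.25,0,0,0,1, 0.25,0,0,0,1]'
python3 - <<'E'
from h import *
state(); im,d,T,K=snap("wrist"); P=cloud(d,T,K)
ey=np.array([np.cos(np.radians(81.28)),np.sin(np.radians(81.28))]); ex=np.array([ey[1],-ey[0]]); c=np.array([.5144,-.1305])
q=(P[...,:2]-c)*1000; X=q@ex; Y=q@ey; Z=P[...,2]*1000
for sg in (1,-1):
  for z in range(82,144,4):
    m=(abs(X)<5)&(sg*Y>70)&(sg*Y<115)&(abs(Z-z)<2)
    if m.sum()>3: print(sg,z,m.sum(),np.percentile(Y[m],[2,98]).round(1))
E
```

```text
clock: 26.48
position: [0.5124, -0.1481, 0.3024]
tcp_rot: [-0.0, 0.759, 0.651, -0.0]
wrist_force: [0.3, 0.2, -0.1]
gripper_width: 0.0005
t 26.48 p [ 0.5124 -0.1481  0.3024] F [ 0.3  0.2 -0.1] M [-0.08 -0.06  0.01] w 0.0005
1 82 56 [70.9 75.6]
1 86 30 [76.2 85.5]
1 90 80 [76.1 85.4]
1 98 10 [85.4 85.6]
1 106 7 [85.5 85.7]
1 110 4 [85.5 85.5]
1 118 10 [85.5 85.6]
1 126 12 [85.5 85.7]
1 134 14 [85.5 93.3]
1 138 99 [85.9 93.2]
1 142 18 [87.4 91.3]
-1 86 5 [-86.3 -80.4]
-1 90 56 [-86.5 -79.3]
-1 94 13 [-86.7 -86. ]
-1 114 7 [-70.6 -70.1]
```

```bash
python3 -c "
from h import *
print(job_done())"
```

```text
the job is handed in; nothing more can be done
None
```

The card is in the controller unit's slot, pressed fully down, and both ejector levers are home. I handed the job in at about 26.5 s of the 69 s allowed.

**What I did:** I took the tall card from the stand by its grip and lowered it until contact showed as a force rise of about 6 N. I then released it and pushed the +y lever and then the −y lever along their arcs to their stops. The highest force I read was about 22 N, on the right lever. Readings came only at the end of each move, so a short peak in between could have gone unseen.

**Last checks:**
- **Card height:** the grip top read 138.8 mm and the panel top 112.9 mm, level at both ends. Seated values are 138 and 112 mm, and the camera seems to read up to 1 mm high. A card still standing on the contacts would read about 142 mm.
- **Left lever:** its inner face is at 85.5 mm at every height measured, so it is upright.
- **Right lever:** its tip is above its base, within about 1 mm.
- **At the end:** the arm was clear of everything, and the wrist force was near zero.

No check failed. The only disagreement was that the two lever stops put the frame centre about 0.7 mm away from the camera estimate, well within the slot's clearance. I did not take a last picture of the blank, screwdriver, plug or can; the arm's path stayed clear of them.

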